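Break the seal of a curing box and hold the lid ajar

ROBOT

A 7-joint arm with a two-finger parallel gripper is mounted at the origin on a cart in front of the work surface, level with it; the furniture and walls round the work are solid. World frame = base frame: x ahead of the robot, y to its left, z up, the work surface at z = 0. Lengths are in mm, angles in rad, forces in N, time in s.
With the tool pointing down it reaches from about 400 to 850 mm from the base axis. Payload 6.9 kg.
Tool frame: the origin (TCP) lies midway between the tips of the shut fingers; the grasp point (between the pads) lies 19 mm behind it (robot.grip_point_offset is the distance from the TCP to the grasp point, in mm); z points along the fingers, y is the direction in which the jaws open and shut (so a half turn about z gives the same grasp; the last joint's range is limited). The gripper opens to 85 mm and grips with 20 to 120 N. Pads are 22 mm wide; open, the fingers measure 114 mm over their backs; the gripper's body (76 mm by 85 mm) begins 54 mm behind the grasp point. The pads swing forward as they close: fully open they stand 13 mm farther back than shut.
Start: joints at [-1.218, 0.507, -0.238, 1.5, 0.126, 1.149, -0.155], TCP at [152.709, 606.046, 231.275] pointing down, gripper open.
Joint ranges: [-3.08, 3.08], [-0.24, 2.05], [-1.43, 1.35], [0, 2.5], [-1.52, 4.66], [0.17, 1.96], [-2.89, 2.89]. Speed limits (rad/s): [2.39, 2.39, 3.14, 3.14, 3.14, 3.14, 3.14].

INTERFACE

Orientations are given as a 3x3 rotation matrix whose columns are the frame's x, y, z axes.
In Python, from station import status, viewer, robot gives the robot as it stands.
- The arm moves only by the tool move_arm, never from a script. Its argument "targets" is a list of rows, each an object of numbers: "dx", "dy", "dz": the shift along the tool's x, y, z in m; "yaw": the turn about the tool's z in units of 8 degrees (1.0 is 8 degrees). A call has 1 to 20 rows; each row shifts and turns the pose as measured when the row begins, along the tool's axes as they then stand; what a row does not reach is not made up. A row lasts 1/10 s, in which the tool goes at most 50 mm and 8.59 degrees, less where a joint would pass 70% of its speed; a pose out of reach is approached as far as the arm can. A call is refused whole if a number of a shift passes 0.05 or a number of a turn 1, either way. A call with a gripper value outside its range is refused whole. "fingers" is the closure in counts, from 0 (fully open) to 255 (shut), set as the call begins (left out, the last holds). The fingers move at their own pace and stop on an object; "squeeze" is the grip in N (left out, the last holds). Time passes only in rows, so rows that do not move let the fingers close. It gives the time, the measured TCP pose, the force and the opening at its end, in the units of the state.
- status.get_state(): the state, without advancing time (a new reading comes with each control period).
- viewer.grab_frame(name): name is "scene" or "side" or "wrist"; returns a dict with "color" (400x640x3 uint8, blue, green, red), "intrinsics" (3x3 intrinsics, pixels), "distortion" ([k1, k2, p1, p2, k3] as OpenCV has them; the pictures are not rectified), "R" (3x3) and "t" (3): a world point X has camera coordinates R X + t; the wrist camera has in their place "tool_from_camera" (4x4, takes a point from camera to tool coordinates, whose origin is the TCP and whose axes are the flange's). Camera axes: x right, y down, z forward; pixel columns grow to the right and rows downward; lengths in mm; the calibration is good to about 2 mm. A picture is of the moment at which its call begins: read the wrist's pose just before it. There is no depth.
- robot.job_done(): hands the job in, once; it reports no verdict.
The state is a dict: "t": time; "joints": joint angles; "joint_vel": joint speeds; "effort": joint torques, N m; "tool_pos": TCP position; "orientation": TCP orientation; "wrist_force": force on the tool from outside, world axes, zero at the start; "ft_torque": the same for the moment, N m; "width": finger opening in mm.
Only numpy, scipy, OpenCV 4.12 (cv2) and the standard library are available. Lean on these libraries where they do the work, as an engineer would, in place of code of your own. Each camera call takes 0.05 s, during which the arm holds its last target. There are 200 camera calls.

TASK

The curing box must be vented slowly: slide the bolt on its front fully open, clear of the lid's tab, then pull the lid straight up by its handle until the tight seal lets go, without taking it right off. Finish while still holding the lid by its handle, level and still, about 2 cm above its seat and carried by nothing else; leave the things standing round the box where they are.

Things in the scene. Friction and masses are not known exactly. Their poses are not given: they have to be found in the camera images.
- curing_box: grey gasketed box screwed to the bench, 180 x 240 x 84 mm without the lid. Origin: centre of its underside, on the bench; its x axis points from the front (bolt side) to the back, y along its width to the left seen from the front, z up. A ledge 55 mm deep in front of the box carries the bolt; keeper and guide loops on it are up to 110 mm high above the bench, at y = -55, 0 and +105 mm
- bolt (a joint): travel of the steel barrel bolt on the front ledge, m: 0 = locked (its end lies over the tab at the lid's front, the lid cannot rise), slides along the box's +y to 0.045 = fully back; the tab is free from about 0.040. Friction about 1.5 N; it stays where it is left
- bolt_knob (a point): grip point on the bolt's upright round pin, 14 mm diameter, which rises from the bolt to 145 mm above the bench; this point lies on the pin's axis, 16.5 mm below its top and 128.5 mm above the bench. It moves with the bolt; at bolt 0 it lies at x = -117.5, y = +35 mm of the box frame
- jar: bystander: clear jar with a screw cap, 68 mm wide, 86 mm high, beside the box on its -y side; origin at the centre of its underside
- spool: bystander: upright thread spool, 52 mm diameter, 62 mm high, beside the box on its +y side; origin at the centre of its underside
- wax: bystander: block of wax, 36 x 56 x 22 mm, on the bench near the box's front corner on its -y side; origin at the centre of its underside
- lid: loose aluminium lid, plate 188 x 248 x 10 mm, 0.4 kg, front tab under the bolt, plug 22 mm deep below (2 mm play). Origin: centre of the plate's underside, 84 mm above the bench when seated; axes as the box. Sprung rubber lips grip its plug: the pull rises to a peak of 12 to 22 N at 2 to 5 mm of lift and is gone above 9 mm; then only the weight is left. Let go, it drops back
- lid_handle (a point): middle of the bar of the steel bow handle on the lid: round bar 12 mm thick along the lid's y, 100 mm between the centres of its two posts, over the lid's centre; 48 mm above the lid's origin, 132 mm above the bench when seated, 38 mm above the lid's top

How it is judged (in metres and radians):
On the way, in this order (a step that is already met when the one before it is completed fails the run):
1. the bolt is slid back, with the lid still seated (value of joint bolt above 0.039 m and z of lid in the frame of curing_box below 0.088 m), for 0.1 s.
2. the seal is broken: the fingers hold the lid above the lips (z of lid in the frame of curing_box above 0.094 m and contact force between the fingers and lid above 1 N), for 0.2 s.
At the end, for the whole second after the job is handed in: The fingers hold the lid 11 to 32 mm above its seat, over the box (within 15 mm sideways), level within 0.15 rad and still (under 20 mm/s), the box carrying none of it (under 1 N), with the bolt back (over 36 mm) (z of lid in the frame of curing_box between 0.095 and 0.116 m and angle between lid's own z axis and vertical below 0.15 rad and horizontal distance between lid and curing_box below 0.015 m and linear speed of lid below 0.02 m/s and contact force between the fingers and lid above 1 N and contact force between lid and curing_box below 1 N and value of joint bolt above 0.036 m); the arm keeps its last pose, push and grip.
It fails at once if the lid is taken right off (raised more than 60 mm) (z of lid in the frame of curing_box above 0.144 m).
It fails at once if a thing beside the box is shifted by more than 30 mm (distance of any of jar, spool, wax from where it was at the start of the episode above 0.03 m).
It also fails if it takes over 42 s, if anything falls off the work surface, if the arm or the gripper's body presses on something with over 40 N, if the wrist force passes 120 N, or if a joint passes its speed limit or range.

## Working session

There is one attempt and no reset: what is moved stays moved. The work goes in short steps, Python scripts to look and compute and a tool call to move; the robot and the scene stay as the last step left them, time stands still between calls to the robot, and variables do not carry over. Pictures are saved under pics/ and viewed, about 8 in all and at most 12, crops included, and the job is handed in when it is done.

Besides the shell and the picture viewer there is one more tool, called after "Emit:" as a command line: name --argument value ..., lists and objects as JSON in quotes. move_arm: Moves the arm, as the interface text tells. Its arguments: {"type":"object","properties":{"targets":{"type":"array"},"fingers":{"type":"number"},"squeeze":{"type":"number"}},"required":["targets"]}

```bash
mkdir -p pics
python3 - <<'E'
from station import status, viewer, robot
import cv2,numpy as np
s=status.get_state()
for k in s: print(k,np.round(s[k],3).tolist())
print(robot.grip_point_offset)
for n in("scene","side"):
    f=viewer.grab_frame(n); cv2.imwrite(f"pics/{n}0.png",f["color"])
    np.savez(f"{n}.npz",**{k:np.array(v) for k,v in f.items()})
    print(n,f["intrinsics"],f["distortion"],f["R"],f["t"])
f=viewer.grab_frame("wrist");print(f["tool_from_camera"])
E
```

```text
t 0.0
joints [-1.218, 0.508, -0.238, 1.501, 0.126, 1.149, -0.155]
joint_vel [0.001, -0.001, -0.0, 0.0, -0.0, 0.001, -0.001]
effort [-0.001, -62.059, -2.187, -24.966, 0.013, 0.012, -0.0]
tool_pos [152.649, 605.53, 230.408]
orientation [[-0.97, 0.244, -0.0], [0.244, 0.97, -0.002], [-0.0, -0.002, -1.0]]
wrist_force [-0.61, -0.143, -0.266]
ft_torque [-0.034, -0.002, -0.048]
width 85.453
18.700000000000003
scene [[395.22970521   0.         316.40431424]
 [  0.         395.22970521 197.81255545]
 [  0.           0.           1.        ]] [-0.00178583  0.          0.          0.          0.        ] [[-0.63198607 -0.77495553  0.00612611]
 [-0.38422468  0.30645559 -0.870894  ]
 [ 0.67302674 -0.55274668 -0.49143271]] [419.73568694 305.70035163 585.83602156]
side [[393.24657778   0.         324.94165685]
 [  0.         393.24657778 197.03457989]
 [  0.           0.           1.        ]] [-0.01946653  0.          0.          0.          0.        ] [[ 0.95530736 -0.29558152  0.00440673]
 [-0.19266955 -0.63386757 -0.74905965]
 [ 0.22420147  0.71473315 -0.66248791]] [-512.76810297  236.87187293  942.05164644]
[[ 2.26848982e-04 -9.54121578e-01 -2.99419376e-01  7.62962882e+01]
 [ 9.99999921e-01  3.14077358e-04 -2.43200763e-04  2.66812049e-01]
 [ 3.26083943e-04 -2.99419298e-01  9.54121574e-01 -1.42378951e+02]
 [ 0.00000000e+00  0.00000000e+00  0.00000000e+00  1.00000000e+00]]
```

View pics/scene0.png

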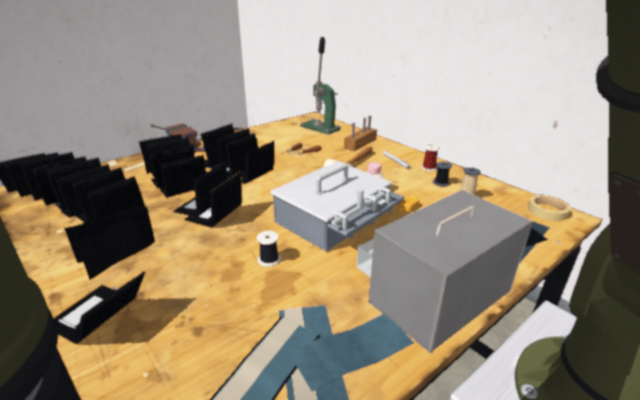

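View pics/side0.png

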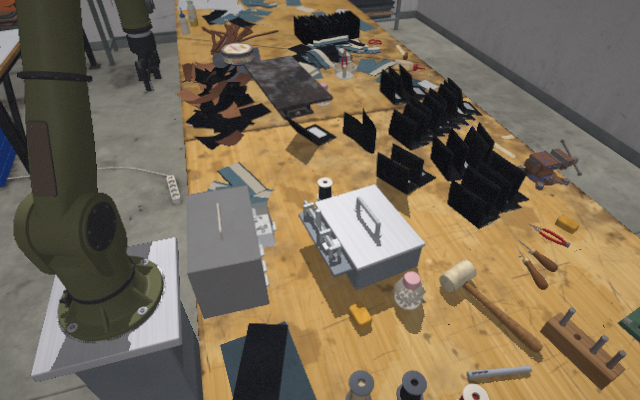

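The curing box is at about side (365,235) and scene (335,205). The spool is at side (324,187), the jar at (410,290) and the wax at (360,315). A tall grey case stands between the robot and the box. I'll enlarge both views to pick points.

Run:
```python
import cv2,numpy as np
a=cv2.imread("pics/side0.png")[170:310,290:440]; b=cv2.imread("pics/scene0.png")[150:255,260:420]
a=cv2.resize(a,None,fx=4,fy=4,interpolation=cv2.INTER_CUBIC);cv2.imwrite("pics/a1.png",a)
b=cv2.resize(b,None,fx=5,fy=5,interpolation=cv2.INTER_CUBIC);cv2.imwrite("pics/b1.png",b)
```

```text
(no output)
```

View pics/a1.png

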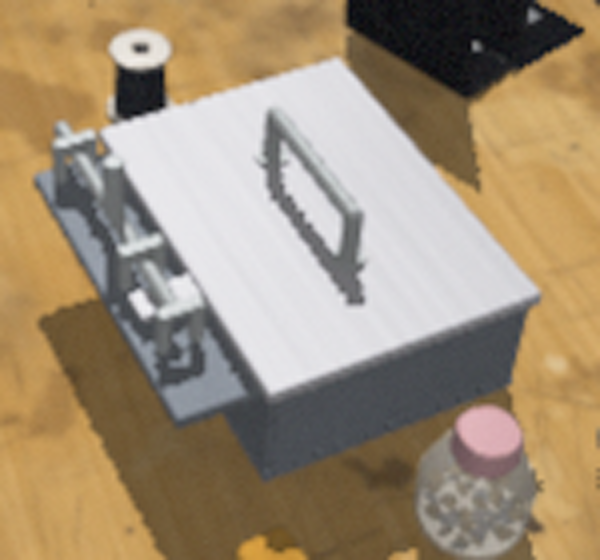

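View pics/b1.png

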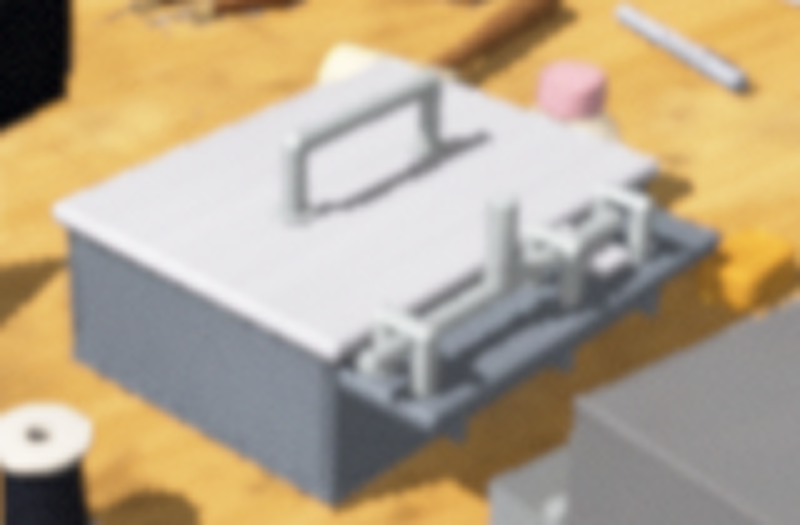

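```bash
cat > geo.py <<'E'
import numpy as np,cv2
def load(n): return dict(np.load(n+".npz"))
def ray(f,p):
    u=cv2.undistortPoints(np.array([[p]],float),f["intrinsics"],f["distortion"])[0,0]
    d=f["R"].T@np.array([u[0],u[1],1]); return -f["R"].T@f["t"],d
def onz(f,p,z):
    c,d=ray(f,p); return c+d*(z-c[2])/d[2]
def tri(f,p,g,q):
    A=[];b=[]
    for c,d in(ray(f,p),ray(g,q)):
        d=d/np.linalg.norm(d);P=np.eye(3)-np.outer(d,d);A.append(P);b.append(P@c)
    return np.linalg.lstsq(np.vstack(A),np.hstack(b),rcond=None)[0]
E
python3 - <<'E'
from geo import *
np.set_printoptions(precision=1,suppress=True)
S=load("side");C=load("scene")
s=lambda x,y:(290+x/4-.4,170+y/4-.4); c=lambda x,y:(260+x/5-.4,150+y/5-.4)
P={"FL":((100,130),(335,355),94),"BL":((340,58),(55,208),94),"BR":((540,294),(385,55),94),"FR":((267,390),(660,165),94),
"hL":((272,112),(292,142),136),"hR":((357,212),(434,80),136),"knobtop":((113,160),(503,200),145)}
W={}
for k,(a,b,z) in P.items():
    A=onz(S,s(*a),z);B=onz(C,c(*b),z);W[k]=(A+B)/2
    print(k,A,B,tri(S,s(*a),C,c(*b)))
ctr=sum(W[k] for k in("FL","BL","BR","FR"))/4
ex=W["BL"]+W["BR"]-W["FL"]-W["FR"];ey=W["FL"]+W["BL"]-W["FR"]-W["BR"]
hy=W["hL"]-W["hR"]
print(ctr,np.linalg.norm(ex)/2,np.linalg.norm(ey)/2,"yaw x",np.degrees(np.arctan2(ex[1],ex[0])),"yaw y-90",np.degrees(np.arctan2(ey[1],ey[0]))-90,"h",np.degrees(np.arctan2(hy[1],hy[0]))-90,(W["hL"]+W["hR"])/2)
th=np.arctan2(ex[1]-ey[0],ex[0]+ey[1]);print("th",np.degrees(th))
R=np.array([[np.cos(th),-np.sin(th)],[np.sin(th),np.cos(th)]])
print("knob pred",ctr[:2]+R@[-117.5,35], "knob box", R.T@(W["knobtop"]-ctr)[:2])
E
```

```text
FL [531.9  79.5  94. ] [524.7  86.4  94. ] [531.5  82.   90.2]
BL [715.5 103.   94. ] [709.6 107.   94. ] [715.5 104.2  91.6]
BR [ 745.  -139.2   94. ] [ 745.5 -139.3   94. ] [ 745.1 -139.1   94.1]
FR [ 561.7 -159.1   94. ] [ 557.  -157.9   94. ] [ 560.3 -159.7   93.3]
hL [629.6  19.3 136. ] [628.6  25.2 136. ] [631.3  22.4 133.6]
hR [646.3 -79.9 136. ] [637.9 -74.4 136. ] [645.4 -79.5 133.5]
knobtop [517.   -3.2 145. ] [514.    0.6 145. ] [517.   -1.9 143.3]
[636.3 -27.5  94. ] 186.20278535673407 244.89105085871802 yaw x 6.35680398786406 yaw y-90 7.4881949437080095 h 7.443781138268207 [635.6 -27.4 136. ]
th 6.99951458973097
knob pred [515.5  -7. ] knob box [-116.8   40.7]
```

Run:
```python
from geo import *
np.set_printoptions(precision=1,suppress=True)
S=load("side");C=load("scene")
for k,a,b in(("nearL",(188,193),(435,268)),("farL",(247,188),(371,244)),("farR",(268,277),(467,193)),("nearR",(195,288),(531,223)),("handle",(220,205),(440,232)),("handle2",(220,237),(472,208))):
    print(k,tri(S,a,C,b),onz(S,a,200),onz(C,b,200))
a=cv2.imread("pics/side0.png")[170:330,170:330];cv2.imwrite("pics/a2.png",cv2.resize(a,None,fx=3.7,fy=3.7,interpolation=cv2.INTER_CUBIC))
```

```text
nearL [226.6 123.7 171.3] [225.6  83.7 200. ] [214.9 156.6 200. ]
farL [362.3 126.8 145. ] [360.9  61.6 200. ] [309.4 185.1 200. ]
farR [ 360.7 -168.   145.4] [ 358.7 -209.4  200. ] [309.4 -70.5 200. ]
nearR [ 216.1 -153.6  147.5] [ 225.4 -195.   200. ] [185.8 -61.7 200. ]
handle [287.7  44.1 176.2] [293.2  19.8 200. ] [263.6  77.  200. ]
handle2 [284.6 -59.5 181.4] [282.9 -79.7 200. ] [273.2 -28.8 200. ]
```

View pics/a2.png

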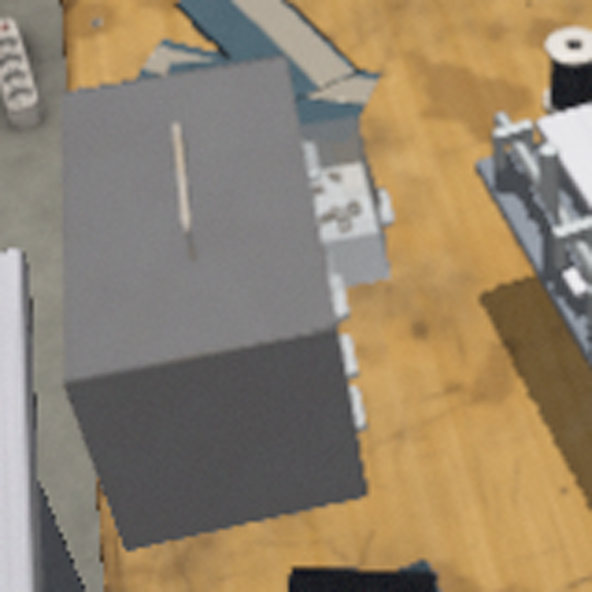

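Emit:
move_arm --targets '[{"dz": -0.02,"yaw": 1},{"dz": -0.01,"yaw": 1},{"yaw": 1},{"yaw": 1},{"yaw": 1},{"yaw": 1},{"yaw": 1},{"yaw": 1},{"yaw": 0.6}]' --fingers 0

```text
$.targets[0]: bad value
```

Emit:
move_arm --targets '[{"dx": 0.0,"dy": 0.0,"dz": -0.02,"yaw": 1.0},{"dx": 0.0,"dy": 0.0,"dz": -0.01,"yaw": 1.0},{"dx": 0.0,"dy": 0.0,"dz": 0.0,"yaw": 1.0},{"dx": 0.0,"dy": 0.0,"dz": 0.0,"yaw": 1.0},{"dx": 0.0,"dy": 0.0,"dz": 0.0,"yaw": 1.0},{"dx": 0.0,"dy": 0.0,"dz": 0.0,"yaw": 1.0},{"dx": 0.0,"dy": 0.0,"dz": 0.0,"yaw": 1.0},{"dx": 0.0,"dy": 0.0,"dz": 0.0,"yaw": 1.0},{"dx": 0.0,"dy": 0.0,"dz": 0.0,"yaw": 0.6}]' --fingers 0

```text
t: 1.05
tool_pos: [152.4, 603.8, 258.3]
orientation: [[-0.075, 0.997, -0.003], [0.997, 0.075, -0.008], [-0.008, -0.003, -1.0]]
wrist_force: [-0.3, -0.0, -0.6]
width: 85.3
```

Emit:
move_arm --targets '[{"dx": -0.042,"dy": 0.021,"dz": 0.0,"yaw": 0.0},{"dx": -0.042,"dy": 0.021,"dz": 0.0,"yaw": 0.0},{"dx": -0.042,"dy": 0.021,"dz": 0.0,"yaw": 0.0},{"dx": -0.042,"dy": 0.021,"dz": 0.0,"yaw": 0.0},{"dx": -0.042,"dy": 0.021,"dz": 0.0,"yaw": 0.0},{"dx": -0.042,"dy": 0.021,"dz": 0.0,"yaw": 0.0},{"dx": -0.042,"dy": 0.021,"dz": 0.0,"yaw": 0.0},{"dx": -0.042,"dy": 0.021,"dz": 0.0,"yaw": 0.0},{"dx": -0.042,"dy": 0.021,"dz": 0.0,"yaw": 0.0},{"dx": -0.042,"dy": 0.021,"dz": 0.0,"yaw": 0.0},{"dx": -0.042,"dy": 0.021,"dz": 0.0,"yaw": 0.0},{"dx": -0.042,"dy": 0.021,"dz": 0.0,"yaw": 0.0}]'

```text
t: 2.25
tool_pos: [445.4, 108.0, 257.8]
orientation: [[-0.087, 0.996, -0.006], [0.996, 0.087, -0.008], [-0.008, -0.006, -1.0]]
wrist_force: [0.1, 0.1, -0.1]
width: 85.6
```

Emit:
move_arm --targets '[{"dx": -0.042,"dy": 0.022,"dz": 0.0,"yaw": -0.25},{"dx": -0.042,"dy": 0.022,"dz": 0.0,"yaw": 0.0},{"dx": -0.025,"dy": 0.014,"dz": 0.0,"yaw": 0.0},{"dx": 0.0,"dy": 0.0,"dz": 0.0,"yaw": 0.0},{"dx": 0.0,"dy": 0.0,"dz": 0.0,"yaw": 0.0}]'

```text
t: 2.75
tool_pos: [518.4, -6.1, 257.7]
orientation: [[-0.114, 0.994, -0.005], [0.993, 0.114, -0.011], [-0.01, -0.007, -1.0]]
wrist_force: [0.6, -0.4, -0.3]
width: 85.1
```

```bash
cat > wr.py <<'E'
import sys
from station import status, viewer
from geo import *
def grab(name):
    s=status.get_state(); f=viewer.grab_frame("wrist")
    R=np.array(s["orientation"]);T=np.array(f["tool_from_camera"])
    Rc=R@T[:3,:3]; tc=R@T[:3,3]+np.array(s["tool_pos"])
    np.savez(name+".npz",intrinsics=f["intrinsics"],distortion=f["distortion"],R=Rc.T,t=-Rc.T@tc)
    cv2.imwrite(f"pics/{name}.png",f["color"]); print(np.round(s["tool_pos"],1),np.round(s["joints"],2))
if __name__=="__main__": grab(sys.argv[1])
E
python3 wr.py w1
```

```text
[518.4  -6.1 257.7] [-0.3   0.34  0.37  1.73 -0.12  1.1   0.21]
```

View pics/w1.png

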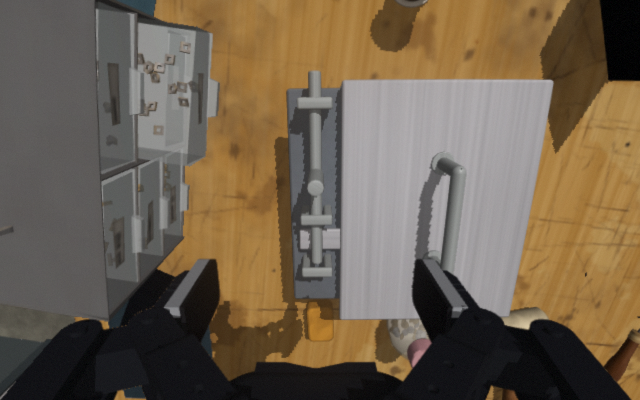

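The wrist view shows the knob top at (315,187). The lid's front corners are at about (342,82) and (341,319), and the handle bar starts at (461,170).

Run:
```python
from geo import *
np.set_printoptions(precision=1,suppress=True)
W=load("w1");S=load("side")
k=onz(W,(315,187),145);print("knob",k, tri(W,(315,187),S,(290+113/4-.4,170+160/4-.4)))
FL=onz(W,(342,81),94);BL=onz(W,(551,80),94);FR=onz(W,(341,319),94)
print(FL,BL,FR,np.linalg.norm(FL-BL),np.linalg.norm(FL-FR),(BL+FR)/2)
for a,b in((FL,BL),(FR,FL)):print(np.degrees(np.arctan2(*(b-a)[[1,0]])))
print("hL",onz(W,(461,168),136))
R=np.array([[-.114,.994],[.993,.114]]);print("tool dxy",R.T@(k[:2]-[518.4,-6.1]))
```

```text
knob [517.   -0.8 145. ] [517.3  -1.4 143.2]
[530.6  81.8  94. ] [712.7 105.7  94. ] [ 563.3 -160.3   94. ] 183.61331559843765 244.30364696722262 [638.  -27.3  94. ]
7.491643323841428
97.68703301434768
hL [632.2  26.1 136. ]
tool dxy [ 5.4 -0.8]
```

Emit:
move_arm --targets '[{"dx": 0.006,"dy": -0.001,"dz": 0.03,"yaw": -0.1},{"dx": 0.0,"dy": 0.0,"dz": 0.04,"yaw": 0.0},{"dx": 0.0,"dy": 0.0,"dz": 0.03,"yaw": 0.0},{"dx": 0.0,"dy": 0.0,"dz": 0.015,"yaw": 0.0},{"dx": 0.0,"dy": 0.0,"dz": 0.0,"yaw": 0.0}]'

```text
t: 3.3
tool_pos: [514.3, 7.2, 140.5]
orientation: [[-0.14, 0.99, -0.003], [0.99, 0.14, -0.007], [-0.007, -0.004, -1.0]]
wrist_force: [0.6, -0.7, -0.0]
width: 85.7
```

Emit:
move_arm --targets '[{"dx": -0.008,"dy": 0.002,"dz": 0.0,"yaw": 0.0},{"dx": 0.0,"dy": 0.0,"dz": 0.015,"yaw": 0.0},{"dx": 0.0,"dy": 0.0,"dz": 0.01,"yaw": 0.0},{"dx": 0.0,"dy": 0.0,"dz": 0.0,"yaw": 0.0}]'

```text
t: 3.7
tool_pos: [519.3, 1.0, 118.6]
orientation: [[-0.144, 0.99, 0.003], [0.99, 0.144, -0.006], [-0.006, 0.002, -1.0]]
wrist_force: [-0.2, -0.3, -0.5]
width: 85.7
```

Emit:
move_arm --targets '[{"dx": -0.002,"dy": -0.002,"dz": 0.004,"yaw": 0.0},{"dx": 0.0,"dy": 0.0,"dz": 0.0,"yaw": 0.0},{"dx": 0.0,"dy": 0.0,"dz": 0.0,"yaw": 0.0},{"dx": 0.0,"dy": 0.0,"dz": 0.0,"yaw": 0.0},{"dx": 0.0,"dy": 0.0,"dz": 0.0,"yaw": 0.0},{"dx": 0.0,"dy": 0.0,"dz": 0.0,"yaw": 0.0},{"dx": 0.0,"dy": 0.0,"dz": 0.0,"yaw": 0.0},{"dx": 0.0,"dy": 0.0,"dz": 0.0,"yaw": 0.0}]' --fingers 255 --squeeze 30

```text
t: 4.5
tool_pos: [516.9, -2.1, 116.8]
orientation: [[-0.144, 0.99, 0.003], [0.99, 0.144, -0.006], [-0.006, 0.002, -1.0]]
wrist_force: [-0.9, 0.3, -0.4]
width: 13.0
```

Emit:
move_arm --targets '[{"dx": 0.008,"dy": 0.0,"dz": 0.0,"yaw": 0.0},{"dx": 0.008,"dy": 0.0,"dz": 0.0,"yaw": 0.0},{"dx": 0.008,"dy": 0.0,"dz": 0.0,"yaw": 0.0},{"dx": 0.007,"dy": 0.0,"dz": 0.0,"yaw": 0.0},{"dx": 0.005,"dy": 0.0,"dz": 0.0,"yaw": 0.0},{"dx": 0.0,"dy": 0.0,"dz": 0.0,"yaw": 0.0}]'

```text
t: 5.1
tool_pos: [512.0, 36.3, 116.8]
orientation: [[-0.144, 0.99, 0.004], [0.99, 0.144, -0.007], [-0.007, 0.003, -1.0]]
wrist_force: [0.8, -1.4, 0.3]
width: 13.1
```

Emit:
move_arm --targets '[{"dx": 0.005,"dy": 0.0,"dz": 0.0,"yaw": 0.0},{"dx": 0.004,"dy": 0.0,"dz": 0.0,"yaw": 0.0},{"dx": 0.004,"dy": 0.0,"dz": 0.0,"yaw": 0.0}]'

```text
t: 5.4
tool_pos: [512.0, 36.3, 116.8]
orientation: [[-0.134, 0.991, 0.008], [0.991, 0.134, -0.022], [-0.023, 0.005, -1.0]]
wrist_force: [2.1, -11.8, -2.1]
width: 12.8
```

Emit:
move_arm --targets '[{"dx": 0.0,"dy": 0.0,"dz": 0.0,"yaw": 0.0},{"dx": 0.0,"dy": 0.0,"dz": 0.0,"yaw": 0.0},{"dx": 0.0,"dy": 0.0,"dz": 0.0,"yaw": 0.0},{"dx": 0.0,"dy": 0.0,"dz": 0.0,"yaw": 0.0},{"dx": 0.0,"dy": 0.0,"dz": 0.0,"yaw": 0.0},{"dx": 0.0,"dy": 0.0,"dz": -0.02,"yaw": 0.0},{"dx": 0.0,"dy": 0.0,"dz": -0.03,"yaw": 0.0},{"dx": 0.0,"dy": 0.0,"dz": -0.03,"yaw": 0.0},{"dx": 0.0,"dy": 0.0,"dz": -0.03,"yaw": 0.0},{"dx": 0.0,"dy": 0.0,"dz": 0.0,"yaw": 0.0}]' --fingers 0

```text
t: 6.4
tool_pos: [509.8, 41.0, 229.5]
orientation: [[-0.136, 0.991, 0.004], [0.99, 0.136, -0.02], [-0.02, 0.001, -1.0]]
wrist_force: [0.0, 0.3, 1.0]
width: 85.2
```

```bash
python3 wr.py w2
```

```text
[509.8  41.  229.5] [-0.41  0.35  0.37  1.8  -0.12  1.01  0.14]
```

View pics/w2.png

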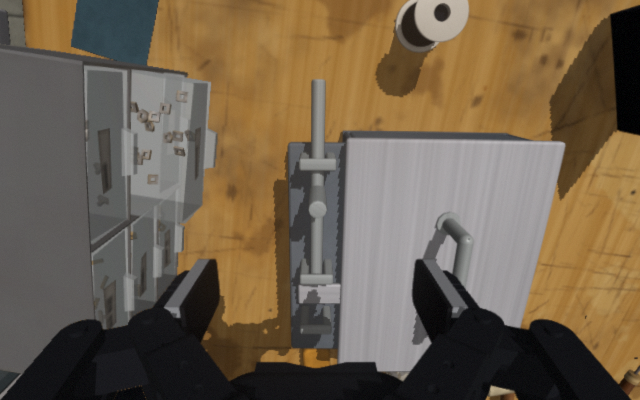

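The bolt end at (315,278) lies clear of the tab at (318,293), and the knob at (317,209) is back. Next I go over the handle.

Emit:
move_arm --targets '[{"dx": -0.025,"dy": 0.036,"dz": 0.0,"yaw": 0.0},{"dx": -0.026,"dy": 0.036,"dz": 0.0,"yaw": 0.0},{"dx": -0.026,"dy": 0.036,"dz": 0.0,"yaw": 0.0},{"dx": -0.009,"dy": 0.012,"dz": 0.0,"yaw": 0.0},{"dx": 0.0,"dy": 0.0,"dz": 0.0,"yaw": 0.0},{"dx": 0.0,"dy": 0.0,"dz": 0.0,"yaw": 0.0}]'

```text
t: 7.05
tool_pos: [639.1, -26.4, 220.3]
orientation: [[-0.142, 0.99, -0.011], [0.99, 0.142, -0.016], [-0.015, -0.013, -1.0]]
wrist_force: [-0.1, 0.5, 0.1]
width: 84.9
```

```bash
python3 wr.py w3
```

```text
[639.1 -26.4 220.3] [-0.21  0.56  0.35  1.47 -0.18  1.15  0.31]
```

View pics/w3.png

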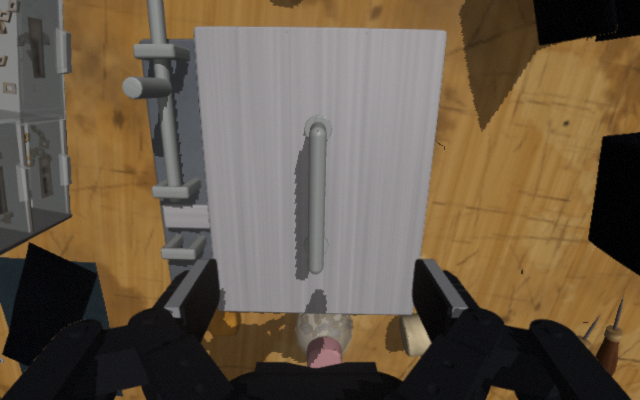

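Run:
```python
from geo import *
W=load("w3");a=onz(W,(319,124),134);b=onz(W,(316,272),134);m=(a+b)/2
R=np.array([[-.142,.99],[.99,.142]])
print(a,b,np.linalg.norm(a-b),np.degrees(np.arctan2(*(a-b)[[1,0]]))-90,m,R.T@(m[:2]-[639.1,-26.4]))
```

```text
[632.53895847  29.54477903 134.        ] [646.51823966 -81.40387375 134.        ] 111.8258639906219 7.181297084696368 [639.52859906 -25.92954736 134.        ] [0.40488705 0.49111735]
```

Emit:
move_arm --targets '[{"dx": 0.001,"dy": 0.001,"dz": 0.025,"yaw": 0.1},{"dx": 0.0,"dy": 0.0,"dz": 0.03,"yaw": 0.0},{"dx": 0.0,"dy": 0.0,"dz": 0.025,"yaw": 0.0},{"dx": 0.0,"dy": 0.0,"dz": 0.0,"yaw": 0.0}]'

```text
t: 7.5
tool_pos: [635.2, -21.9, 139.1]
orientation: [[-0.132, 0.991, -0.011], [0.991, 0.132, -0.014], [-0.012, -0.013, -1.0]]
wrist_force: [-0.3, 0.3, 1.0]
width: 85.4
```

Emit:
move_arm --targets '[{"dx": -0.004,"dy": 0.004,"dz": 0.01,"yaw": 0.0},{"dx": 0.0,"dy": 0.0,"dz": 0.01,"yaw": 0.0},{"dx": 0.0,"dy": 0.0,"dz": 0.005,"yaw": 0.0},{"dx": 0.0,"dy": 0.0,"dz": 0.0,"yaw": 0.0}]'

```text
t: 7.9
tool_pos: [640.2, -24.4, 115.7]
orientation: [[-0.134, 0.991, -0.007], [0.991, 0.134, -0.013], [-0.012, -0.009, -1.0]]
wrist_force: [-0.1, -0.8, -0.1]
width: 85.3
```

Emit:
move_arm --targets '[{"dx": -0.001,"dy": 0.0,"dz": 0.003,"yaw": 0.0},{"dx": 0.0,"dy": 0.0,"dz": 0.0,"yaw": 0.0},{"dx": 0.0,"dy": 0.0,"dz": 0.0,"yaw": 0.0},{"dx": 0.0,"dy": 0.0,"dz": 0.0,"yaw": 0.0},{"dx": 0.0,"dy": 0.0,"dz": 0.0,"yaw": 0.0},{"dx": 0.0,"dy": 0.0,"dz": 0.0,"yaw": 0.0},{"dx": 0.0,"dy": 0.0,"dz": 0.0,"yaw": 0.0},{"dx": 0.0,"dy": 0.0,"dz": 0.0,"yaw": 0.0},{"dx": 0.0,"dy": 0.0,"dz": 0.0,"yaw": 0.0}]' --fingers 255 --squeeze 100

```text
t: 8.8
tool_pos: [640.2, -25.9, 114.5]
orientation: [[-0.133, 0.991, -0.007], [0.991, 0.133, -0.013], [-0.012, -0.008, -1.0]]
wrist_force: [-1.4, 0.3, 1.6]
width: 8.9
```

Emit:
move_arm --targets '[{"dx": 0.0,"dy": 0.0,"dz": -0.003,"yaw": 0.0},{"dx": 0.0,"dy": 0.0,"dz": -0.003,"yaw": 0.0},{"dx": 0.0,"dy": 0.0,"dz": -0.003,"yaw": 0.0}]'

```text
t: 9.1
tool_pos: [638.7, -24.8, 119.5]
orientation: [[-0.134, 0.991, -0.012], [0.991, 0.134, -0.012], [-0.011, -0.014, -1.0]]
wrist_force: [1.0, 0.4, -8.1]
width: 8.8
```

Emit:
move_arm --targets '[{"dx": 0.0,"dy": 0.0,"dz": -0.004,"yaw": 0.0},{"dx": 0.0,"dy": 0.0,"dz": -0.004,"yaw": 0.0},{"dx": 0.0,"dy": 0.0,"dz": -0.003,"yaw": 0.0}]'

```text
t: 9.4
tool_pos: [639.3, -25.4, 132.7]
orientation: [[-0.134, 0.991, -0.011], [0.991, 0.134, -0.013], [-0.012, -0.013, -1.0]]
wrist_force: [0.6, 0.0, -3.8]
width: 8.4
```

Emit:
move_arm --targets '[{"dx": 0.0,"dy": 0.0,"dz": -0.003,"yaw": 0.0},{"dx": 0.0,"dy": 0.0,"dz": 0.0,"yaw": 0.0},{"dx": 0.0,"dy": 0.0,"dz": 0.0,"yaw": 0.0},{"dx": 0.0,"dy": 0.0,"dz": 0.0,"yaw": 0.0},{"dx": 0.0,"dy": 0.0,"dz": 0.0,"yaw": 0.0}]'

```text
t: 9.9
tool_pos: [640.2, -25.3, 138.3]
orientation: [[-0.134, 0.991, -0.008], [0.991, 0.134, -0.013], [-0.011, -0.009, -1.0]]
wrist_force: [0.2, 0.2, -4.2]
width: 9.0
```

Run:
```python
from station import status, viewer
import cv2,numpy as np
s=status.get_state();print(s["t"],s["tool_pos"],s["wrist_force"],s["ft_torque"],np.abs(s["joint_vel"]).max())
o=[]
for n,(x,y,w,h) in(("side",(290,170,150,140)),("scene",(260,140,150,140))):
    im=viewer.grab_frame(n)["color"];cv2.imwrite(f"pics/{n}2.png",im);o.append(cv2.resize(im[y:y+h,x:x+w],(400,373),interpolation=cv2.INTER_CUBIC))
cv2.imwrite("pics/e.png",np.hstack(o))
```

```text
9.9 [640.19993661 -25.26235712 138.26519226] [ 0.18146896  0.19909456 -4.18781307] [0.04892246 0.01189386 0.01963173] 0.002251326130424648
```

View pics/e.png

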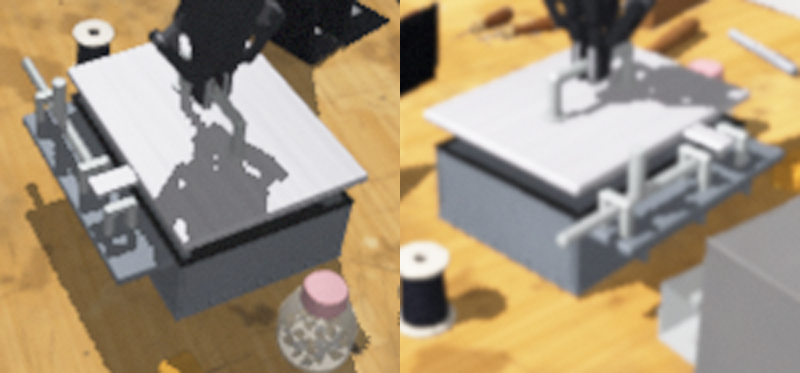

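Run:
```python
from geo import *
S=load("side");C=load("scene")
s=lambda x,y:(290+x*.375-.4,170+y*.375-.4);c=lambda x,y:(260+(x-400)*.375-.4,140+y*.375-.4)
for k,a,b in(("FL",(70,71),(580,190)),("FR",(190,243),(748,93))):print(k,tri(S,s(*a),C,c(*b)))
```

```text
FL [534.19023332  79.13500295 112.69351959]
FR [ 569.17575075 -160.57549947  113.04069242]
```

Emit:
move_arm --targets '[{"dx": 0.0,"dy": 0.0,"dz": 0.002,"yaw": 0.0},{"dx": 0.0,"dy": 0.0,"dz": 0.0,"yaw": 0.0},{"dx": 0.0,"dy": 0.0,"dz": 0.0,"yaw": 0.0},{"dx": 0.0,"dy": 0.0,"dz": 0.0,"yaw": 0.0},{"dx": 0.0,"dy": 0.0,"dz": 0.0,"yaw": 0.0}]'

```text
t: 10.5
tool_pos: [639.9, -25.3, 135.4]
orientation: [[-0.134, 0.991, -0.009], [0.991, 0.134, -0.013], [-0.011, -0.01, -1.0]]
wrist_force: [-0.5, -0.1, -4.1]
width: 8.7
```

```bash
python3 -c "
from station import robot,status
s=status.get_state();print(s['tool_pos'],s['wrist_force'],max(map(abs,s['joint_vel'])))
print(robot.job_done())"
```

```text
[639.87679793 -25.28241469 135.40993227] [-0.46879274 -0.09805098 -4.12407259] 0.0017620166061603072
the job is handed in; nothing more can be done
None
```

I slid the bolt back, pulled the lid up until the seal let go, and handed the job in at 10.5 s with the lid held by its handle. No verdict is reported.

- **Bolt:** I slid it until it hit its end stop. The knob ended at about y = 79 mm in the box frame, where 80 is fully back. The wrist picture showed the bolt's end clear of the tab.
- **Lid height:** the tool rose 23.8 mm, and I then lowered it about 3 mm, leaving the lid about 21 mm above its seat by tool travel. Two corners measured in the camera views before that lowering gave 20 to 22 mm of rise, which puts the lid at about 18 mm. Both are within the 11 to 32 mm allowed.
- **Lid held free and still:** the vertical force on the wrist is 4.1 N, about the lid's own weight, so the box carries essentially none of it. The two front corners were within 0.4 mm of each other in height, and joint speeds are under 0.002 rad/s.
- **Things round the box:** the jar and spool looked undisturbed in the last pictures. The wax was only partly in view, and I did not measure any of the three.

**Readings that disagreed:**
- The knob was about 6 mm further along than its stated locked position at the start, so the bolt was probably already slightly back.
- The grip width read about 9 mm on the 12 mm bar. I put this down to the pads compressing at 100 N. The lid held without visible slip.

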